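Set the timing pulley of a roller drive to its pointer and lock it

TASK

Turn the timing pulley by its rim, without turning it at its hub, until the line engraved on its face points at the fixed pointer, and take the fingers off it. Then turn the black ball knob clockwise until it is fully tight, so that the lock shoe holds the pulley at its mark, let go, and leave the things standing around where they are.

Things in the scene. Friction and masses are not known exactly. Their poses are not given: they have to be found in the camera images.
- drive_unit: Roller drive fixed to the counter: grey plate 174 x 254 x 12 mm that carries a flat toothed pulley with an upright axis, a pointer and a lock. Origin on the counter straight under the pulley's axis, z up; the plate reaches 87 mm to +x, -x and +y and 167 mm to -y of it. The lock with its ball knob is on the -y side, the pointer bracket at the (-x, +y) corner.
- pulley_center (a point): Point on the pulley's axis at the height of its flat top face, 54 mm above the counter. The aluminium pulley is 150 mm in diameter and 24 mm thick; a dome 44 mm wide and 3 mm high covers its hub, the rest of the face is flat and smooth (the engraving cannot be felt). A fingertip pressed on the face near the rim drags it round by friction; a light touch slips on the bare metal.
- pulley_mark (a point): Outer end of the engraved line, on the top face 74.5 mm from the axis. The dark line is 5 mm wide, runs radially from 28 mm to the edge and down the edge; there is only one.
- pointer_tip (a point): Tip of the fixed steel pointer, 76.5 mm from the axis, 1.5 mm outside the pulley's edge and 42 mm above the counter; it points radially at the axis. No part of the pointer or its bracket is higher than 44 mm.
- lock_ball (a point): Centre of the smooth black ball knob, 44 mm in diameter, 88 mm above the counter, 135 mm from the pulley's axis. It turns about its upright axis; below it are a 15 mm stem and the lock's housing, whose parts end 49 mm above the counter. It is stiff (0.15 N m): gripped above or below its widest part, or weakly, the fingers slip on it; 25 N is enough.
- lock_knob (a joint): Turn of the ball knob in rad: 0 is fully slack, it grows clockwise seen from above and ends at a hard stop at 2.2, fully tight; from about 2.0 on the shoe presses on the rim and the pulley can no longer be turned. It starts between 0 and 0.5 and stays where it is left.
- quart_tin: Round quart tin, 95 mm wide and 113 mm high, bystander. Origin at the centre of its underside.
- ink_tin: Low round ink tin, 69 mm wide and 53 mm high, bystander. Origin at the centre of its underside.
- tape_roll: Roll of masking tape lying flat, 93 mm wide and 24 mm high, bystander. Origin at the centre of its underside.
- lotion_tube: White squeezed tube lying flat, 40 x 104 x 27 mm, bystander. Origin at the centre of its underside.
- pulley (a joint): Turn of the pulley in rad, grows counter-clockwise from above; 0 and 2 pi: line at the pointer. It turns either way but is stiff (0.22 N m, about 3.5 N along the rim) and stays where left. It floats on a spring: pressed down it starts to give at about 6 N, is 6 mm down at about 14 N and stops there; let go, it rises again.

How it is judged:
By the outcome, as a careful person would: the job done as asked, in the order asked, and still so for the second after the job is handed in, with the robot touching nothing.
It also fails if it takes over 56 s, if anything falls off the work surface, if the arm or the gripper's body presses on something with over 40 N, if the wrist force passes 120 N, or if a joint passes its speed limit or range.

ROBOT

A 6-joint arm with a two-finger parallel gripper is mounted at the origin on a cart in front of the work surface, level with it; the furniture and walls round the work are solid. World frame = base frame: x ahead of the robot, y to its left, z up, the work surface at z = 0. Lengths are in mm, angles in rad, forces in N, time in s.
With the tool pointing down it reaches from about 400 to 925 mm from the base axis. Payload 12.5 kg.
Tool frame: the origin (TCP) lies on the front face of the gripper's body, between the roots of the fingers; the fingertips stand 78 mm ahead of it and the grasp point (between the pads) lies 59 mm ahead of it (env.nose_length is the distance from the TCP to the fingertips, in mm); z points along the fingers, y is the line along which they close (so a half turn about z gives the same grasp; the last joint's range is limited). The gripper opens to 95 mm and grips with 3 to 60 N. Pads are 20 mm wide; open, the fingers measure 119 mm over their backs; the gripper's body (75 mm by 180 mm) begins 59 mm behind the grasp point.
Start: joints at [-1.356, 0.491, 1.559, -0, 1.092, -0.106], TCP at [197.1, -593.118, 292.261] pointing down, gripper open.
Joint ranges: [-3.1, 3.1], [-0.84, 2.19], [0.05, 2.79], [-1.13, 4.28], [0.06, 2.93], [-2.69, 2.69]. Speed limits (rad/s): [2.22, 2.22, 2.79, 3.14, 3.14, 3.14].

INTERFACE

Orientations are given as [roll, pitch, yaw] about the fixed x, y, z axes, in that order (R = Rz(yaw) Ry(pitch) Rx(roll)).
In Python, from cell import env gives the robot as it stands.
- The arm moves only by the tool jog_arm, never from a script. Its argument "motion" is a list of rows, each a list of 7 numbers: the turn, a rotation vector about the tool's x, y, z in degrees, then the shift along the tool's x, y, z in mm, then the finger opening in mm, from 0 to 95.1. In form: [[wx, wy, wz, x, y, z, hand], ...]. A call has 1 to 10 rows; each row shifts and turns the commanded pose from where the row before left it, along the tool's axes as they then stand; what a row does not reach is not made up. A row lasts 1/8 s, in which the tool goes at most 62.5 mm and 10.7 degrees, less where a joint would pass 70% of its speed; a pose out of reach is approached as far as the arm can. A call is refused whole if a number of a shift passes 62.5 or a number of a turn 10.7, either way. A call with a gripper value outside its range is refused whole. The fingers move at their own pace and stop on an object; the grip force is fixed at half the most. Time passes only in rows, so rows that do not move let the fingers close. It gives the time, the measured TCP pose, the force, the opening and the grip force at its end, in the units of the state.
- env.state(): the state, without advancing time (a new reading comes with each control period).
- env.read_camera(name): name is "scene" or "side" or "wrist"; returns a dict with "color" (420x560x3 uint8, red, green, blue), "z_map" (420x560 float32, mm along the optical axis (not along the pixel's ray), 0 where there is no reading), "camera_matrix" (3x3 intrinsics, pixels), "world_to_cam" (4x4, takes a point from world to camera coordinates). Camera axes: x right, y up, looking along -z (the intrinsics and any distortion apply to the point x, -y, -z); pixel columns grow to the right and rows downward; lengths in mm; the calibration is good to about 2 mm. A picture is of the moment at which its call begins.
- env.job_done(): hands the job in; it is judged then, once.
Trained networks look in the newest picture that a camera, given by its name, has taken for a name from the list of things; names that differ only in an ending like _2 or _b are one class to them, and where a whole thing is asked for, a point or a joint stands for the part that bears it (a point fixed in the world has none). Each returns a list of dicts, best first, with "score" (0 to 1); they miss things now and then, are a little off and sometimes report something else, mostly with a low value. They report only what shows in the picture. A call takes as long as a camera call.
- env.recognise(camera, thing): "location" ([column, row] in pixels, amid what is visible of it).
The state is a dict: "t": time; "joints": joint angles; "qvel": joint speeds; "tau": joint torques, N m; "eef_pos": TCP position; "tcp_rot": TCP orientation; "ft_force": force on the tool from outside, world axes, zero at the start; "moment": the same for the moment, N m; "opening": opening from 0.0 (shut) to 1.0 (fully open); "grip_force": force on a finger pad.
Only numpy, scipy, OpenCV 4.12 (cv2) and the standard library are available. Lean on these libraries where they do the work, as an engineer would, in place of code of your own. Each camera call takes 0.05 s, during which the arm holds its last target. There are 200 camera calls.

## Working session

There is one attempt and no reset: what is moved stays moved. The work goes in short steps, Python scripts to look and compute and a tool call to move; the robot and the scene stay as the last step left them, time stands still between calls to the robot, and variables do not carry over. Pictures are saved under pics/ and viewed, at most 10 in all, crops included, and the job is handed in when it is done.

Besides the shell and the picture viewer there is one more tool, called after "Emit:" as name([rows], argument=value, ...), one row to a line, values as JSON. jog_arm: Moves the arm, as the interface text tells. Its arguments: {"type":"object","properties":{"motion":{"type":"array"}},"required":["motion"]}

```bash
mkdir -p pics
cat > h.py <<'E'
import numpy as np, cv2
from cell import env
def ray(c,uv):
    K=np.array(c["camera_matrix"]);T=np.array(c["world_to_cam"]);R=T[:3,:3]
    d=np.linalg.inv(K)@[uv[0],uv[1],1.]; d=np.array([d[0],-d[1],-d[2]])
    return -R.T@T[:3,3], R.T@d
def at_z(c,uv,z):
    o,d=ray(c,uv); return o+d*(z-o[2])/d[2]
def at_depth(c,uv):
    o,d=ray(c,uv); return o+d*c["z_map"][int(uv[1]),int(uv[0])]
def proj(c,p):
    T=np.array(c["world_to_cam"]);q=T[:3,:3]@np.array(p)+T[:3,3];q=np.array(c["camera_matrix"])@[q[0],-q[1],-q[2]]
    return q[:2]/q[2]
E
python3 - <<'E'
from h import *
Z=dict(pulley_center=54,pulley_mark=54,pointer_tip=42,lock_ball=88)
ims=[]
for n in("scene","side"):
    c=env.read_camera(n); ims.append(c["color"])
    print(n,(-np.array(c["world_to_cam"])[:3,:3].T@np.array(c["world_to_cam"])[:3,3]).round())
    for t in["pulley_center","pulley_mark","pointer_tip","lock_ball","drive_unit","quart_tin","ink_tin","tape_roll","lotion_tube"]:
        for r in env.recognise(n,t)[:2]:
            uv=r["location"];print(t,round(r["score"],2),np.round(uv),at_z(c,uv,Z.get(t,20)).round(1),at_depth(c,uv).round(1))
    cv2.imwrite(f"pics/{n}0.png",c["color"][:,:,::-1])
print(env.state()["t"])
E
```

```text
scene [-67. 580. 778.]
pulley_center 0.89 [272. 249.] [516.2 116.1  54. ] [516.4 116.   53.8]
pointer_tip 0.73 [278. 246.] [523.2  91.9  42. ] [513.4 100.   54.2]
pointer_tip 0.15 [273. 251.] [519.4 111.3  42. ] [511.3 117.8  52.2]
lock_ball 0.55 [298. 204.] [576.8 -17.2  88. ] [566.2  -7.4  99.3]
drive_unit 0.72 [280. 250.] [528.1  80.2  20. ] [503.9 100.5  50.8]
quart_tin 0.66 [191. 209.] [806.3 173.3  20. ] [720.9 213.1  94.1]
ink_tin 0.79 [251. 189.] [780.5 -12.7  20. ] [751.3   7.7  46.1]
ink_tin 0.61 [299. 205.] [636.9 -75.9  20. ] [564.3  -8.2  98.2]
tape_roll 0.67 [385. 201.] [ 496.8 -282.1   20. ] [ 500.3 -287.4   15.3]
lotion_tube 0.61 [192. 346.] [423.7 390.8  20. ] [426.7 389.7  15.4]
lotion_tube 0.55 [297. 205.] [639.2 -72.2  20. ] [565.7  -4.3  98.9]
side [449. 913. 457.]
pulley_center 0.89 [308. 247.] [531.  134.9  54. ] [531.2 133.   53. ]
pulley_mark 0.77 [309. 244.] [530.2 119.1  54. ] [530.2 119.8  54.4]
pointer_tip 0.87 [304. 250.] [538.8 130.8  42. ] [536.7 148.8  51.6]
lock_ball 0.67 [295. 208.] [579.6  -1.5  88. ] [578.9   3.   89.8]
drive_unit 0.84 [307. 250.] [537.1  88.6  20. ] [530.5 149.8  52.4]
quart_tin 0.89 [192. 237.] [828.   67.9  20. ] [752.8 235.4 106.6]
ink_tin 0.82 [228. 227.] [758.  -6.  20.] [746.9  27.1  35.7]
ink_tin 0.19 [309. 244.] [536.5  53.   20. ] [529.7 120.   54. ]
tape_roll 0.77 [339. 201.] [ 478.7 -251.8   20. ] [ 478.4 -239.8   24.5]
lotion_tube 0.62 [348. 350.] [435.  405.7  20. ] [434.9 398.7  14. ]
1.0
```

View pics/scene0.png

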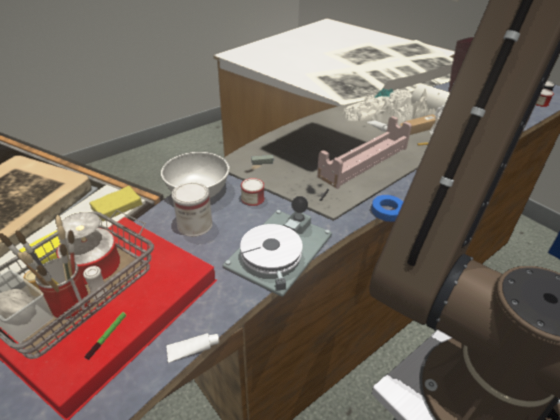

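View pics/side0.png

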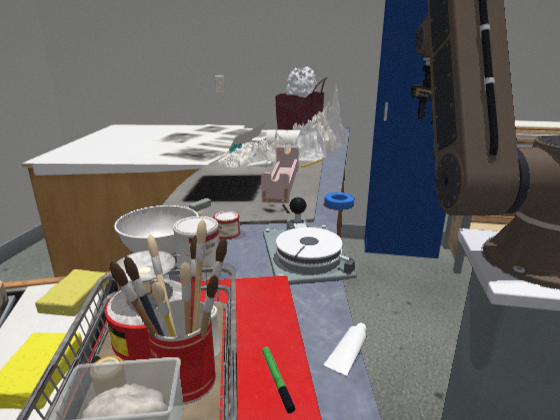

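The scene view shows the pulley at about (271,248), with its dark line running left to (247,245). The ball is at (299,204) and the pointer block near (281,283). The side view agrees. I'll move in for a wrist look next.

Run:
```python
from h import *
from scipy.spatial.transform import Rotation as R
s=env.state();print(s["tcp_rot"],s["eef_pos"],s["ft_force"],s["opening"])
M=R.from_euler("xyz",s["tcp_rot"]).as_matrix();print(M.round(3))
c=env.read_camera("wrist");T=np.array(c["world_to_cam"]);o=-T[:3,:3].T@T[:3,3]
print("cam in tool",M.T@(o-s["eef_pos"]),"axis",M.T@(-T[2,:3]))
print("K",c["camera_matrix"]); print(M.T@(np.array([505,95,292])-s["eef_pos"]))
```

```text
[3.14151246e+00 3.98219173e-05 3.20783358e-01] [ 197.08432193 -593.12088838  292.24288248] [ 0.3367326   0.34205506 -0.27359428] 0.9985153374794894
[[ 0.949  0.315 -0.   ]
 [ 0.315 -0.949 -0.   ]
 [-0.     0.    -1.   ]]
cam in tool [ 65.79255059  -0.63473596 -93.67613991] axis [-2.36346099e-01  1.64934914e-04  9.71668922e-01]
K [[371.84577864   0.         280.81989235]
 [  0.         371.84577864 214.17967323]
 [  0.           0.           1.        ]]
[ 5.09179946e+02 -5.55930060e+02  1.78023911e-01]
```

Emit:
jog_arm([
  [0,0,0,45,-40,0,95],
  [0,0,0,45,-40,0,95],
  [0,0,0,45,-40,0,95],
  [0,0,0,45,-40,0,95],
  [0,0,0,40,-44,0,0],
  [0,0,0,40,-44,0,0],
  [0,0,0,40,-44,0,0],
  [0,0,0,40,-44,0,0],
  [0,0,0,40,-44,0,0],
  [0,0,0,40,-44,0,0],
])

```text
t: 2.3
eef_pos: [462.6, -56.4, 292.5]
tcp_rot: [3.141, -0.001, 0.321]
ft_force: [0.7, -0.1, 0.6]
opening: 0.424
grip_force: 0.0
```

Emit:
jog_arm([
  [0,0,0,35,-44,0,0],
  [0,0,0,35,-44,0,0],
  [0,0,0,35,-44,0,0],
  [0,0,0,0,0,0,0],
  [0,0,0,0,0,0,0],
])

```text
t: 2.92
eef_pos: [519.7, 100.0, 292.1]
tcp_rot: [3.141, 0.001, 0.322]
ft_force: [-0.3, 0.0, 1.3]
opening: 0.006
grip_force: 0.0
```

Run:
```python
from h import *
s=env.state();print(s["eef_pos"],s["tcp_rot"],s["joints"],s["t"])
c=env.read_camera("wrist")
Z=dict(pulley_center=54,pulley_mark=54,pointer_tip=42,lock_ball=88)
for t in Z:
    for r in env.recognise("wrist",t)[:2]:
        uv=r["location"];print(t,round(r["score"],2),np.round(uv),at_z(c,uv,Z[t]).round(1),at_depth(c,uv).round(1))
cv2.imwrite("pics/w1.png",c["color"][:,:,::-1])
```

```text
[519.74252883  99.95937349 292.0616213 ] [3.14145061e+00 5.17181961e-04 3.21533117e-01] [ 6.52684237e-02  3.55752034e-01  1.79236250e+00 -3.20324028e-04
  9.93942429e-01  1.31470636e+00] 2.925
pulley_center 0.59 [278. 178.] [536.4 108.3  54. ] [537.2 108.5  59.5]
pulley_mark 0.63 [277. 178.] [536.2 109.9  54. ] [537.  110.1  59.1]
pointer_tip 0.72 [326. 166.] [559.4  69.9  42. ] [560.3  71.9  54.9]
```

View pics/w1.png

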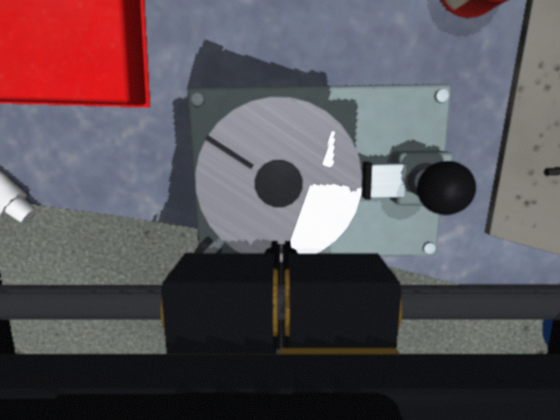

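The wrist view shows the disc centred near (279,179), with the hub at (278,183). The line's outer end is at (207,138), the pointer is at about (210,247) and the ball is at (446,188). So the pulley needs about 75° counter-clockwise.

```bash
cat >> h.py <<'E'
def cloud(c):
    v,u=np.mgrid[0:420,0:560]; o,d=ray(c,(0,0)); K=np.array(c["camera_matrix"]);T=np.array(c["world_to_cam"])
    q=np.stack([(u-K[0,2])/K[0,0],-(v-K[1,2])/K[1,1],-np.ones(u.shape)],-1)*c["z_map"][...,None]
    return q@T[:3,:3]+o
def fitc(P):
    A=np.c_[2*P[:,:2],np.ones(len(P))];x=np.linalg.lstsq(A,(P[:,:2]**2).sum(1),rcond=None)[0]
    return x[:2],np.sqrt(x[2]+x[:2]@x[:2])
E
python3 - <<'E'
from h import *
from scipy.spatial.transform import Rotation as R
s=env.state();M=R.from_euler("xyz",s["tcp_rot"]).as_matrix()
c=env.read_camera("wrist");P=cloud(c);g=cv2.cvtColor(c["color"],cv2.COLOR_RGB2GRAY)
# pulley edge: top-face points in upper half, outer contour
v,u=np.mgrid[0:420,0:560]
m=((P[...,2]>50)&(P[...,2]<62)&(u>185)&(u<370)&(v>85)&(v<262)).astype(np.uint8)
print("face z",np.median(P[...,2][m>0]))
ct=max(cv2.findContours(m,0,1)[0],key=cv2.contourArea)[:,0]
e=np.array([at_z(c,p,54) for p in ct if p[1]<190 and p[0]<355])
print("face fit",fitc(e))
# hub
hb=((g<70)&(u>245)&(u<315)&(v>150)&(v<215)&(np.hypot(u-278,v-183)<32)).astype(np.uint8)
ct=max(cv2.findContours(hb,0,1)[0],key=cv2.contourArea)[:,0]
print("hub",fitc(np.array([at_z(c,p,54.) for p in ct])))
# ball: fit sphere equator via 3D points
m=(P[...,2]>80)&(u>405)&(u<480)&(v>150)&(v<220);Q=P[m]
A=np.c_[2*Q,np.ones(len(Q))];x=np.linalg.lstsq(A,(Q**2).sum(1),rcond=None)[0];print("ball",x[:3],np.sqrt(x[3]+x[:3]@x[:3]))
for n,p,z in[("mark",(207,138),54),("mark in",(252,166),54),("tip?",(211,246),42),("ballpix",(446,188),88)]:print(n,at_z(c,p,z))
cv2.imwrite("pics/w2.png",cv2.resize(c["color"][90:270,180:380,::-1],None,fx=3.3,fy=3.3,interpolation=2))
E
```

```text
face z 55.34001161623078
face fit (array([531.52295451, 107.41348973]), np.float64(74.27864520978815))
hub (array([531.48231189, 107.11412125]), np.float64(20.63871178565931))
ball [579.64070709  50.31293973 240.32457396] 152.40677130341027
mark [550.48678994 177.77387071  54.        ]
mark in [539.45756935 133.13540479  54.        ]
tip? [451.28567947 148.50152065  42.        ]
ballpix [576.09067014 -22.88851986  88.        ]
```

View pics/w2.png

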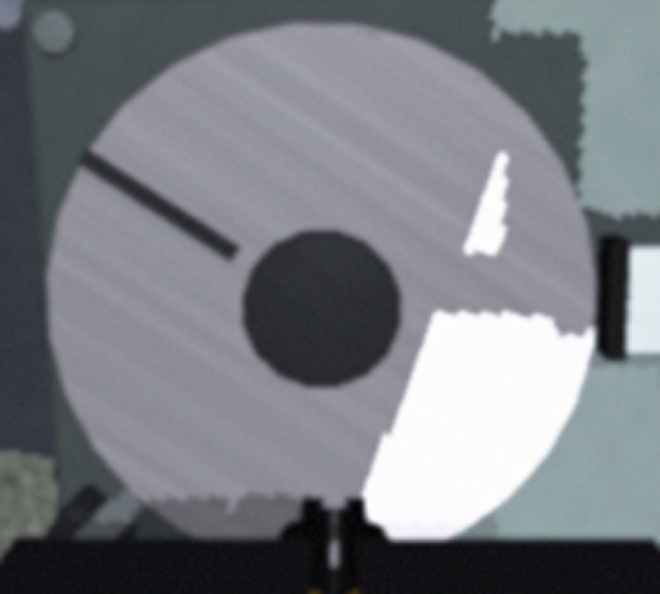

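The crop shows the mark's outer end at (83,155) and the hub at (322,308). The pointer tip is at lower left, about (140,500). In world terms the centre is (531.5,107.3), the mark at about 74.5° and the pointer at about 153.5°, so the turn is about +79°. I'll press at r=62 on the tool's +x side and sweep counter-clockwise, turning the tool with the pulley.

Emit:
jog_arm([
  [0,0,0,38,-2,25,0],
  [0,0,0,37,-1,25,0],
  [0,0,0,0,0,50,0],
  [0,0,0,0,0,50,0],
  [0,0,0,0,0,7,0],
  [0,0,0,0,0,0,0],
  [0,0,0,0,0,0,0],
])

```text
t: 4.1
eef_pos: [591.0, 126.5, 137.3]
tcp_rot: [3.141, -0.003, 0.321]
ft_force: [0.1, -1.0, 0.8]
opening: 0.001
grip_force: 0.0
```

Emit:
jog_arm([
  [0,0,0,0,0,3,0],
  [0,0,0,0,0,2,0],
  [0,0,0,0,0,2,0],
  [0,0,0,0,0,0,0],
  [0,0,0,0,0,0,0],
])

```text
t: 4.72
eef_pos: [590.8, 126.7, 129.2]
tcp_rot: [3.141, -0.002, 0.321]
ft_force: [-0.6, 1.4, 8.5]
opening: 0.005
grip_force: 4.2
```

Emit:
jog_arm([
  [0,0,0,0,0,3,0],
  [0,0,0,0,0,2,0],
  [0,0,0,0,0,0,0],
  [0,0,0,0,0,0,0],
])

```text
t: 5.22
eef_pos: [591.0, 126.7, 124.8]
tcp_rot: [3.141, -0.003, 0.321]
ft_force: [-0.3, 1.1, 12.8]
opening: 0.004
grip_force: 6.5
```

Emit:
jog_arm([
  [0,0,0,0,0,2,0],
  [0,0,0,0,0,1,0],
  [0,0,0,0,0,0,0],
  [0,0,-5,-0.2,-5.4,0,0],
  [0,0,-5,-0.2,-5.4,0,0],
  [0,0,-5,-0.2,-5.4,0,0],
  [0,0,-5,-0.2,-5.4,0,0],
])

```text
t: 6.1
eef_pos: [581.5, 145.4, 122.8]
tcp_rot: [3.138, -0.004, 0.673]
ft_force: [0.1, -5.3, 22.5]
opening: 0.005
grip_force: 10.8
```

```bash
cat > look.py <<'E'
import sys
from h import *
s=env.state();print(s["eef_pos"].round(1) if hasattr(s["eef_pos"],"round") else s["eef_pos"],s["tcp_rot"][2],s["t"],"F",np.round(s["ft_force"],1))
C=np.array([531.5,107.3])
c=env.read_camera("wrist");P=c["color"];g=cv2.cvtColor(P,cv2.COLOR_RGB2GRAY)
# sample brightness round circles on the face
A=np.radians(np.arange(0,360,.5));z=float(sys.argv[1]);acc=[]
for r in (36,42,48,54,60,66):
    uv=np.array([proj(c,[C[0]+r*np.cos(a),C[1]+r*np.sin(a),z]) for a in A]).astype(np.float32)
    acc.append(cv2.remap(g,uv[:,:1],uv[:,1:],1,borderValue=255)[:,0])
for r,l in zip((36,42,48,54,60,66),acc):
    d=np.where(l<75)[0];runs=np.split(d,np.where(np.diff(d)>1)[0]+1)
    print(r,[(x[0]/2,x[-1]/2) for x in runs if len(x)])
if len(sys.argv)>2: cv2.imwrite(sys.argv[2],P[:,:,::-1])
E
python3 look.py 48 pics/w3.png
```

```text
[581.5 145.4 122.8] 0.673015279845057 6.1 F [ 0.1 -5.3 22.5]
36 [(np.float64(0.0), np.float64(30.0)), (np.float64(34.5), np.float64(38.5)), (np.float64(44.0), np.float64(172.5)), (np.float64(264.0), np.float64(333.0)), (np.float64(338.0), np.float64(359.5))]
42 [(np.float64(0.0), np.float64(31.0)), (np.float64(35.0), np.float64(38.0)), (np.float64(43.5), np.float64(165.0)), (np.float64(272.0), np.float64(329.5)), (np.float64(333.5), np.float64(359.5))]
48 [(np.float64(0.0), np.float64(32.5)), (np.float64(35.5), np.float64(38.5)), (np.float64(42.5), np.float64(159.5)), (np.float64(277.0), np.float64(326.5)), (np.float64(330.0), np.float64(359.5))]
54 [(np.float64(0.0), np.float64(33.5)), (np.float64(35.5), np.float64(39.0)), (np.float64(42.0), np.float64(156.0)), (np.float64(281.0), np.float64(324.5)), (np.float64(327.5), np.float64(359.5))]
60 [(np.float64(0.0), np.float64(34.0)), (np.float64(35.5), np.float64(39.5)), (np.float64(41.0), np.float64(112.0)), (np.float64(114.5), np.float64(153.0)), (np.float64(284.0), np.float64(323.0)), (np.float64(325.5), np.float64(359.5))]
66 [(np.float64(0.0), np.float64(99.0)), (np.float64(116.0), np.float64(150.5)), (np.float64(286.0), np.float64(320.0)), (np.float64(334.5), np.float64(359.5))]
```

Emit:
jog_arm([
  [0,0,-5,-0.25,-5.4,0,0],
  [0,0,-5,-0.25,-5.4,0,0],
  [0,0,-5,-0.25,-5.4,0,0],
  [0,0,-5,-0.25,-5.4,0,0],
  [0,0,-5,-0.25,-5.4,0,0],
  [0,0,-5,-0.25,-5.4,0,0],
  [0,0,-5,-0.25,-5.4,0,0],
  [0,0,-5,-0.25,-5.4,0,0],
  [0,0,-5,-0.25,-5.4,0,0],
  [0,0,0,0,0,0,0],
])

```text
t: 7.4
eef_pos: [540.5, 168.9, 122.9]
tcp_rot: [3.135, -0.002, 1.457]
ft_force: [0.8, -0.2, 21.9]
opening: 0.004
grip_force: 11.2
```

Run:
```python
from h import *
s=env.state();print(s["eef_pos"],np.array(s["eef_pos"])[:2]-[531.5,107.3],s["tcp_rot"],s["joints"],s["ft_force"])
o=[]
for n in("scene","side"):
    c=env.read_camera(n);u,v=proj(c,[531.5,107.3,50]).astype(int)
    o.append(cv2.resize(c["color"][v-40:v+40,u-50:u+50,::-1],None,fx=4,fy=4,interpolation=2))
cv2.imwrite("pics/s4.png",np.hstack(o))
```

```text
[540.4859943  168.85988256 122.89134744] [ 8.9859943  61.55988256] [ 3.13467693e+00 -1.89201299e-03  1.45670051e+00] [ 1.86252487e-01  6.31516935e-01  1.85960602e+00 -3.98024498e-04
  6.43303854e-01  3.00672460e-01] [ 0.76636824 -0.21962954 21.9138303 ]
```

View pics/s4.png

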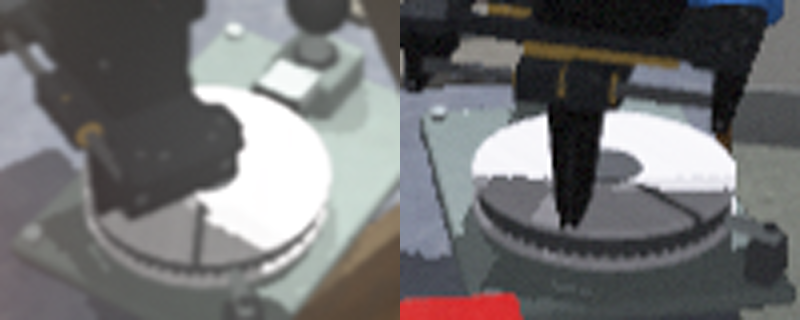

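The left crop shows the line ending at about (195,265), with the pointer to its right at (245,300). The drag works without slipping. About 14° remains, so I'll turn 12° more, lift and measure.

Emit:
jog_arm([
  [0,0,-4,-0.15,-4.3,0,0],
  [0,0,-4,-0.15,-4.3,0,0],
  [0,0,-4,-0.15,-4.3,0,0],
  [0,0,0,0,0,0,0],
  [0,0,0,0,0,-10,0],
  [0,0,0,0,0,-50,0],
  [0,0,0,0,0,-60,0],
  [0,0,0,40,0,-30,0],
  [0,0,0,0,0,0,0],
  [0,0,0,0,0,0,0],
])

```text
t: 8.75
eef_pos: [521.6, 208.2, 269.4]
tcp_rot: [-3.14, 0.001, 1.665]
ft_force: [-0.1, 0.1, -0.1]
opening: 0.005
grip_force: 0.0
```

```bash
python3 look.py 54 pics/w5.png
python3 - <<'E'
import cv2;i=cv2.imread("pics/w5.png");cv2.imwrite("pics/w5b.png",cv2.resize(i[:330],None,fx=1.42,fy=1.42,interpolation=2))
E
```

```text
[521.6 208.2 269.4] 1.665359213752319 8.75 F [-0.1  0.1 -0.1]
36 [(np.float64(0.0), np.float64(87.5)), (np.float64(90.5), np.float64(94.0)), (np.float64(100.0), np.float64(103.0)), (np.float64(107.5), np.float64(269.0)), (np.float64(277.0), np.float64(359.5))]
42 [(np.float64(0.0), np.float64(94.0)), (np.float64(99.5), np.float64(265.5)), (np.float64(275.0), np.float64(286.5)), (np.float64(301.5), np.float64(359.5))]
48 [(np.float64(0.0), np.float64(94.5)), (np.float64(99.0), np.float64(305.5)), (np.float64(313.5), np.float64(359.5))]
54 [(np.float64(0.0), np.float64(94.5)), (np.float64(98.5), np.float64(315.5)), (np.float64(321.0), np.float64(359.5))]
60 [(np.float64(0.0), np.float64(74.5)), (np.float64(84.5), np.float64(94.5)), (np.float64(98.5), np.float64(109.0)), (np.float64(116.5), np.float64(321.5)), (np.float64(326.5), np.float64(359.5))]
66 [(np.float64(0.0), np.float64(63.5)), (np.float64(90.0), np.float64(93.5)), (np.float64(98.5), np.float64(103.0)), (np.float64(127.5), np.float64(326.5)), (np.float64(331.0), np.float64(359.5))]
```

View pics/w5b.png

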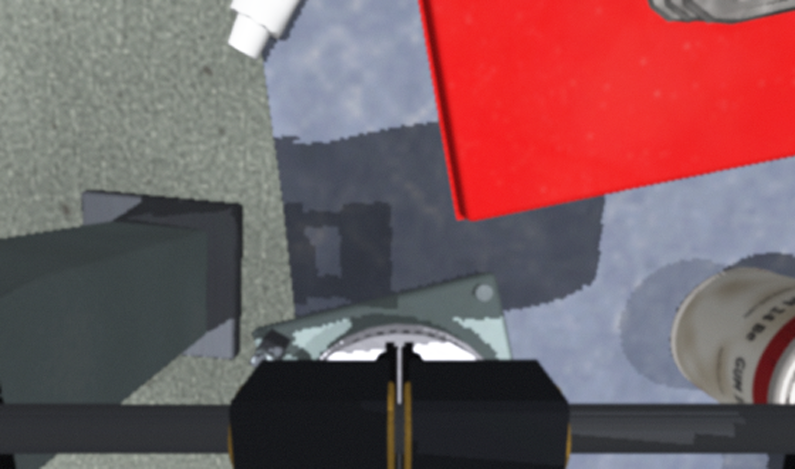

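The camera went the wrong way: the image shows the plate cut off at the bottom (the edge at about (400,330)). I'll go back along -x and up.

Emit:
jog_arm([
  [0,0,0,-55,0,-10,0],
  [0,0,0,-55,0,-10,0],
  [0,0,0,-40,0,-10,0],
  [0,0,0,0,0,0,0],
  [0,0,0,0,0,0,0],
  [0,0,0,0,0,0,0],
])

```text
t: 9.55
eef_pos: [535.8, 59.8, 299.5]
tcp_rot: [-3.14, -0.0, 1.666]
ft_force: [-0.4, 0.7, 0.3]
opening: 0.007
grip_force: 0.0
```

```bash
python3 look.py 54 pics/w6.png|cut -c1-250
python3 - <<'E'
import cv2;i=cv2.imread("pics/w6.png");cv2.imwrite("pics/w6b.png",cv2.resize(i[60:320,120:420],None,fx=2.3,fy=2.3,interpolation=2))
E
```

```text
[535.8  59.8 299.5] 1.6655959424266418 9.55 F [-0.4  0.7  0.3]
36 [(np.float64(147.5), np.float64(152.0))]
42 [(np.float64(148.0), np.float64(151.5))]
48 [(np.float64(148.0), np.float64(151.0))]
54 [(np.float64(148.5), np.float64(151.0))]
60 [(np.float64(148.5), np.float64(151.0))]
66 [(np.float64(148.5), np.float64(151.0))]
```

View pics/w6b.png

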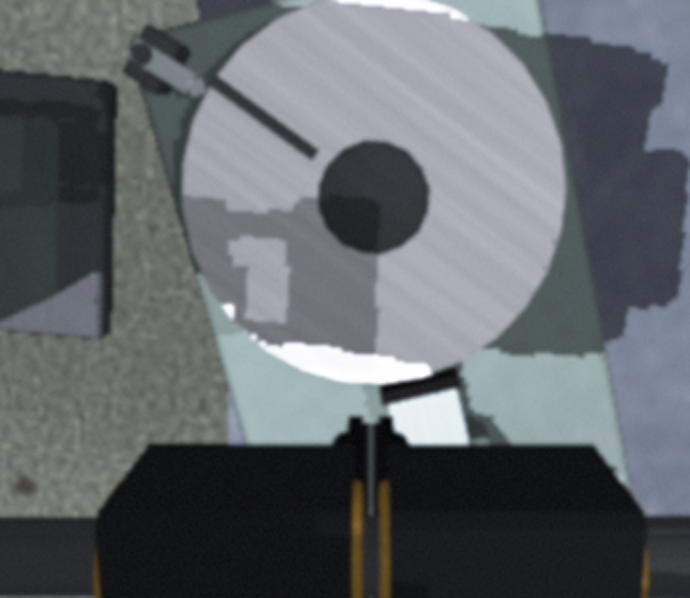

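The crop shows the line running from (215,80) to (315,153), and the pointer from (150,45) to its tip at (205,90). They are a few degrees apart. I'll compute it.

Run:
```python
from h import *
c=env.read_camera("wrist");P=cloud(c);g=cv2.cvtColor(c["color"],cv2.COLOR_RGB2GRAY);v,u=np.mgrid[0:420,0:560]
hp=proj(c,[531.5,107.3,54]);hb=((g<90)&(np.hypot(u-hp[0],v-hp[1])<32)).astype(np.uint8)
ct=max(cv2.findContours(hb,0,1)[0],key=cv2.contourArea)[:,0]
C,r=fitc(np.array([at_z(c,p,54.5) for p in ct]));print("hub",C,r)
m=((P[...,2]>48)&(P[...,2]<62)&(np.hypot(P[...,0]-531.5,P[...,1]-107.3)<80)).astype(np.uint8)
ct=max(cv2.findContours(m,0,1)[0],key=cv2.contourArea)[:,0]
e=np.array([at_z(c,p,54) for p in ct]);F,r=fitc(e);e=e[abs(np.hypot(*(e[:,:2]-F).T)-r)<2];print("face",fitc(e))
F=fitc(e)[0]
for f in (C,F,[531.5,107.3]):
    for n,p,z in[("tip",(209.1,99.1),42),("mid",(197,89),42),("base",(185.2,79.6),42),("lineout",(213.5,94.8),54),("linein",(256.5,126.5),54)]:
        q=at_z(c,p,z)[:2]-f;print(n,np.hypot(*q).round(1),np.degrees(np.arctan2(q[1],q[0])).round(2),end=" | ")
    print()
i=c["color"][70:150,170:290,::-1];cv2.imwrite("pics/w7.png",cv2.resize(i,None,fx=6.5,fy=6.5,interpolation=2))
```

```text
hub [531.526201   106.81114957] 20.9571703346287
face (array([531.48876506, 106.82499306]), np.float64(74.35219486851))
tip 77.3 153.38 | mid 90.8 152.24 | base 103.7 151.6 | lineout 73.8 148.94 | linein 28.0 148.11 | 
tip 77.3 153.37 | mid 90.8 152.23 | base 103.7 151.6 | lineout 73.8 148.93 | linein 28.0 148.09 | 
tip 77.1 153.69 | mid 90.6 152.5 | base 103.4 151.83 | lineout 73.5 149.25 | linein 27.8 148.94 |
```

View pics/w7.png

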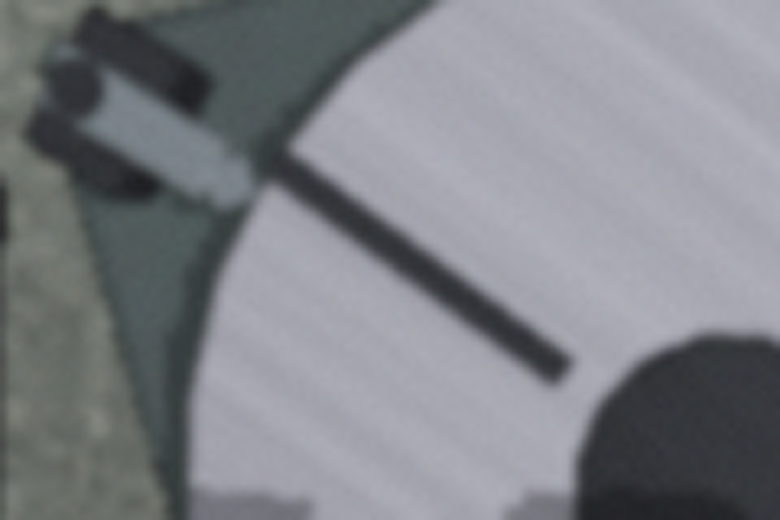

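Run:
```python
from h import *
c=env.read_camera("wrist");g=cv2.cvtColor(c["color"],cv2.COLOR_RGB2GRAY)
C=np.array([531.5,107.1])
A=np.radians(np.arange(140,170,.25))
for z,R in((42,(78,80,82,84,86,88,90,92,94,96)),(54,(34,45,55,65,70))):
  for r in R:
    uv=np.array([proj(c,[C[0]+r*np.cos(a),C[1]+r*np.sin(a),z]) for a in A]).astype(np.float32)
    l=cv2.remap(g,uv[:,:1],uv[:,1:],1)[:,0].astype(float)
    k=(l>110) if z==42 else (l<100)
    print(z,r,np.degrees(A[k]).min() if k.any() else 0,np.degrees(A[k]).max() if k.any() else 0, int(l.min()),int(l.max()))
```

```text
42 78 153.75 154.5 59 114
42 80 152.5 156.0 61 129
42 82 152.0 156.25 74 130
42 84 152.0 156.25 73 131
42 86 151.5 156.5 68 131
42 88 151.75 156.5 73 130
42 90 152.0 156.25 42 131
42 92 152.0 169.75 34 130
42 94 152.0 169.25 40 130
42 96 140.25 169.75 48 130
54 34 146.25 153.0 53 172
54 45 147.0 152.0 52 171
54 55 147.5 151.75 55 171
54 65 148.0 151.5 53 171
54 70 148.0 151.25 54 173
```

Pointer at 154.1°, line at 149.7°, so +4.4° is left. The earlier drag lagged about 1.5°. I'll press again in the same place.

Emit:
jog_arm([
  [0,0,0,55,0,20,0],
  [0,0,0,54.5,0.3,25,0],
  [0,0,0,0,0,50,0],
  [0,0,0,0,0,50,0],
  [0,0,0,0,0,20,0],
  [0,0,0,0,0,5,0],
  [0,0,0,0,0,5,0],
  [0,0,0,0,0,5,0],
  [0,0,0,0,0,0,0],
  [0,0,0,0,0,0,0],
])

```text
t: 10.95
eef_pos: [526.8, 169.4, 123.0]
tcp_rot: [3.137, -0.001, 1.665]
ft_force: [-5.1, 7.0, 24.3]
opening: 0.005
grip_force: 12.0
```

Emit:
jog_arm([
  [0,0,-1.5,-0.05,-1.6,0,0],
  [0,0,-1.5,-0.05,-1.6,0,0],
  [0,0,-1.5,-0.05,-1.6,0,0],
  [0,0,-1,-0.05,-1.1,0,0],
  [0,0,0,0,0,0,0],
  [0,0,0,0,0,0,0],
])

```text
t: 11.7
eef_pos: [522.6, 168.5, 123.4]
tcp_rot: [3.133, -0.0, 1.761]
ft_force: [2.7, 4.9, 21.8]
opening: 0.007
grip_force: 10.5
```

Emit:
jog_arm([
  [0,0,0,0,0,-15,0],
  [0,0,0,0,0,-50,0],
  [0,0,0,-50,0,-35,0],
  [0,0,0,-58,0,-20,0],
  [0,0,0,0,0,-55,0],
  [0,0,0,0,0,0,0],
  [0,0,0,0,0,0,0],
])

```text
t: 12.58
eef_pos: [540.3, 61.5, 295.4]
tcp_rot: [3.141, 0.0, 1.761]
ft_force: [0.2, 0.0, -0.2]
opening: 0.001
grip_force: 0.0
```

```bash
cat > ang.py <<'E'
from h import *
s=env.state();print(s["t"],s["eef_pos"],s["tcp_rot"],s["joints"])
c=env.read_camera("wrist");g=cv2.cvtColor(c["color"],cv2.COLOR_RGB2GRAY)
C=np.array([531.5,107.1])
A=np.radians(np.arange(140,170,.25))
for z,R in((42,(80,82,84,86,88,90)),(54,(34,45,55,65,70))):
  for r in R:
    uv=np.array([proj(c,[C[0]+r*np.cos(a),C[1]+r*np.sin(a),z]) for a in A]).astype(np.float32)
    l=cv2.remap(g,uv[:,:1],uv[:,1:],1)[:,0].astype(float)
    k=(l>110) if z==42 else (l<100)
    print(z,r,np.degrees(A[k]).min() if k.any() else 0,np.degrees(A[k]).max() if k.any() else 0, int(l.min()),int(l.max()))
P=cloud(c);b=proj(c,[576,-21,88]);print("ball px",b)
E
python3 ang.py
```

```text
12.575 [540.26969583  61.47015098 295.37616566] [3.14119125e+00 1.86061198e-04 1.76116977e+00] [-8.16609329e-03  3.72253458e-01  1.75496304e+00 -1.21605834e-04
  1.01394594e+00 -1.98475326e-01]
42 80 152.25 156.0 61 130
42 82 152.0 156.25 73 131
42 84 152.0 156.25 75 137
42 86 151.5 156.75 70 134
42 88 151.5 156.5 71 132
42 90 151.75 156.5 43 132
54 34 147.25 154.0 53 173
54 45 148.25000000000003 153.0 53 173
54 55 148.5 152.5 54 171
54 65 148.75 152.5 53 174
54 70 149.0 152.25 52 175
ball px [303.19794002 303.05799346]
```

Emit:
jog_arm([
  [0,0,0,55,0,20,0],
  [0,0,0,53.5,0,25,0],
  [0,0,0,0,0,50,0],
  [0,0,0,0,0,50,0],
  [0,0,0,0,0,12,0],
  [0,0,0,0,0,0,0],
  [0,0,0,0,0,0,0],
  [0,0,0,0,0,0,0],
])

```text
t: 13.62
eef_pos: [520.6, 167.7, 139.6]
tcp_rot: [3.139, 0.0, 1.761]
ft_force: [-0.1, 0.1, 0.3]
opening: 0.002
grip_force: 0.0
```

Emit:
jog_arm([
  [0,0,0,0,0,4,0],
  [0,0,0,0,0,4,0],
  [0,0,0,0,0,4,0],
  [0,0,0,0,0,4,0],
  [0,0,0,0,0,2,0],
  [0,0,0,0,0,0,0],
  [0,0,0,0,0,0,0],
])

```text
t: 14.5
eef_pos: [520.9, 168.8, 122.4]
tcp_rot: [3.138, -0.001, 1.761]
ft_force: [-4.6, 7.6, 29.2]
opening: 0.006
grip_force: 14.5
```

Emit:
jog_arm([
  [0,0,0,0,0,-1,0],
  [0,0,-1.5,-0.05,-1.6,0,0],
  [0,0,-1.5,-0.05,-1.6,0,0],
  [0,0,0,0,0,0,0],
  [0,0,0,0,0,0,0],
])

```text
t: 15.12
eef_pos: [519.0, 167.9, 123.3]
tcp_rot: [3.135, -0.0, 1.813]
ft_force: [1.2, 6.0, 21.1]
opening: 0.002
grip_force: 10.9
```

Emit:
jog_arm([
  [0,0,-1.5,-0.05,-1.6,0,0],
  [0,0,0,0,0,0,0],
  [0,0,0,0,0,0,0],
])

```text
t: 15.5
eef_pos: [517.5, 167.5, 123.3]
tcp_rot: [3.134, -0.0, 1.839]
ft_force: [1.3, 7.3, 22.5]
opening: 0.005
grip_force: 11.0
```

Emit:
jog_arm([
  [0,0,-1,-0.05,-1.1,0,0],
  [0,0,-1,-0.05,-1.1,0,0],
  [0,0,0,0,0,0,0],
  [0,0,0,0,0,0,0],
  [0,0,0,0,0,-15,0],
  [0,0,0,0,0,-50,0],
  [0,0,0,-50,0,-35,0],
  [0,0,0,-58,0,-20,0],
  [0,0,0,0,0,-55,0],
  [0,0,0,0,0,0,0],
])

```text
t: 16.75
eef_pos: [546.6, 62.1, 299.5]
tcp_rot: [3.136, 0.002, 1.873]
ft_force: [0.2, -0.1, -0.8]
opening: 0.005
grip_force: 0.0
```

```bash
python3 ang.py
```

```text
16.75 [546.63228514  62.05972368 299.4722358 ] [3.13584428e+00 1.87556152e-03 1.87273952e+00] [-7.01438108e-03  3.75361459e-01  1.73735031e+00 -4.55142240e-05
  1.02283440e+00 -3.08939376e-01]
42 80 152.5 155.75 60 120
42 82 152.0 156.25 65 131
42 84 152.0 156.25 71 137
42 86 151.5 156.5 68 132
42 88 151.5 156.5 68 132
42 90 152.0 156.25 45 132
54 34 151.25 158.0 52 170
54 45 152.5 157.25000000000003 53 172
54 55 152.75000000000003 156.75 55 174
54 65 153.0 156.5 53 174
54 70 153.25 156.5 53 174
ball px [283.56539005 300.76514037]
```

The line is at 154.8° and the pointer at 154.1°, so it is aligned within 1°. The fingers are off the pulley. Next is the ball, expected at about (575.8,-21).

Emit:
jog_arm([
  [0,0,0,-45,1.5,0,95],
  [0,0,0,-43,1.5,0,95],
  [0,0,0,0,0,40,95],
  [0,0,0,0,0,0,95],
  [0,0,0,0,0,0,95],
  [0,0,0,0,0,0,95],
  [0,0,0,0,0,0,95],
])

```text
t: 17.68
eef_pos: [575.0, -20.0, 257.1]
tcp_rot: [3.14, 0.001, 1.875]
ft_force: [-0.8, 0.8, 0.2]
opening: 0.686
grip_force: 0.0
```

Run:
```python
from h import *
s=env.state();print(s["eef_pos"],s["tcp_rot"])
c=env.read_camera("wrist");P=cloud(c)
b=proj(c,[575.8,-21,88]);print("px",b)
m=(P[...,2]>75)&(P[...,2]<125)&(np.hypot(P[...,0]-576,P[...,1]+21)<45);Q=P[m];print(len(Q),Q.min(0),Q.max(0))
from scipy.optimize import least_squares
r=least_squares(lambda x:np.linalg.norm(Q-[x[0],x[1],x[2]],axis=1)-22,[576,-21,88],loss="soft_l1");print(r.x,np.abs(r.fun).mean())
i=c["color"][:,:,::-1].copy();cv2.circle(i,tuple(b.astype(int)),3,(0,0,255),-1);cv2.imwrite("pics/w8.png",i)
```

```text
[574.96695658 -19.96242748 257.09322967] [3.14035980e+00 6.91161737e-04 1.87472121e+00]
px [281.59180055 219.16629215]
2847 [554.23004704 -42.09271073  83.85347878] [597.14676872   1.28532126 112.44891109]
[576.11914445 -20.69057728  89.08656016] 0.3652407270876576
```

View pics/w8.png

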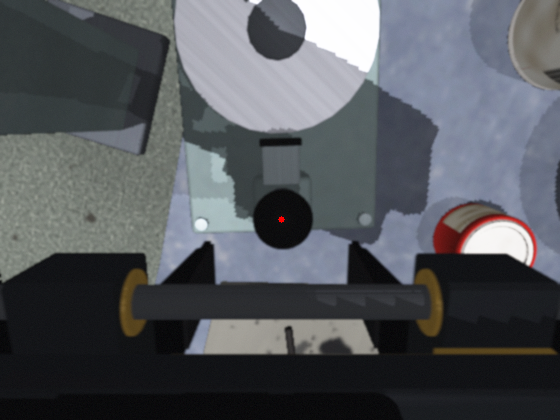

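The fitted ball centre is (576.1,-20.7,89), under the red dot at (281,219), so the gripper is centred to about 1 mm. I'll descend and grip.

Emit:
jog_arm([
  [0,0,0,-1,1,0,95],
  [0,0,0,0,0,0,95],
  [0,0,0,0,0,40,95],
  [0,0,0,0,0,40,95],
  [0,0,0,0,0,29,95],
  [0,0,0,0,0,0,95],
  [0,0,0,0,0,0,95],
])

```text
t: 18.6
eef_pos: [576.6, -21.0, 148.2]
tcp_rot: [3.141, 0.001, 1.874]
ft_force: [-0.0, 0.5, 0.8]
opening: 1.002
grip_force: 0.0
```

Emit:
jog_arm([
  [0,0,0,0,0,0,20],
  [0,0,0,0,0,0,20],
  [0,0,0,0,0,0,20],
  [0,0,0,0,0,0,20],
  [0,0,0,0,0,0,20],
  [0,0,0,0,0,0,20],
  [0,0,0,0,0,0,20],
  [0,0,0,0,0,0,20],
])

```text
t: 19.6
eef_pos: [576.6, -20.8, 147.3]
tcp_rot: [3.14, 0.0, 1.874]
ft_force: [5.0, 2.4, -2.1]
opening: 0.451
grip_force: 30.0
```

Emit:
jog_arm([
  [0,0,8,0,0,0,20],
  [0,0,8,0,0,0,20],
  [0,0,8,0,0,0,20],
  [0,0,8,0,0,0,20],
  [0,0,8,0,0,0,20],
  [0,0,8,0,0,0,20],
  [0,0,8,0,0,0,20],
  [0,0,8,0,0,0,20],
  [0,0,8,0,0,0,20],
  [0,0,8,0,0,0,20],
])

```text
t: 20.85
eef_pos: [576.5, -20.8, 147.3]
tcp_rot: [3.141, -0.001, 0.473]
ft_force: [5.2, 2.2, -1.9]
opening: 0.447
grip_force: 30.0
```

```bash
python3 -c "
from h import *
s=env.state();print(s['moment'],s['joints'],s['tcp_rot'])"
```

```text
[ 0.55287307 -0.71134742  0.18867929] [-1.50660613e-01  6.06156104e-01  1.81546512e+00  1.88705537e-04
  7.18896390e-01  9.46504459e-01] [ 3.14106523e+00 -9.44983261e-04  4.73489564e-01]
```

Emit:
jog_arm([
  [0,0,6,0,0,0,20],
  [0,0,5,0,0,0,20],
  [0,0,5,0,0,0,20],
])

```text
t: 21.22
eef_pos: [576.5, -20.8, 147.3]
tcp_rot: [3.141, -0.001, 0.196]
ft_force: [3.5, 3.6, -1.9]
opening: 0.453
grip_force: 30.0
```

```bash
python3 -c "
from h import *
s=env.state();print(s['moment'],s['tcp_rot'])"
```

```text
[ 0.55267005 -0.65314882  0.12456476] [ 3.14137762e+00 -1.01481434e-03  1.95955413e-01]
```

Emit:
jog_arm([
  [0,0,5,0,0,0,20],
  [0,0,5,0,0,0,20],
])

```text
t: 21.48
eef_pos: [576.5, -20.8, 147.2]
tcp_rot: [3.142, -0.001, 0.021]
ft_force: [3.7, 3.8, -2.0]
opening: 0.45
grip_force: 30.0
```

```bash
python3 -c "
from h import *
s=env.state();print(s['moment'],s['tcp_rot'])"
```

```text
[ 0.59713674 -0.7639284   0.18117549] [ 3.14155339e+00 -1.05778734e-03  2.14444067e-02]
```

Emit:
jog_arm([
  [0,0,5,0,0,0,20],
  [0,0,5,0,0,0,20],
])

```text
t: 21.72
eef_pos: [576.5, -20.8, 147.3]
tcp_rot: [-3.141, -0.001, -0.153]
ft_force: [4.7, 3.2, -1.8]
opening: 0.45
grip_force: 30.0
```

```bash
python3 -c "
from h import *
s=env.state();print(s['moment'],s['tcp_rot'])"
```

```text
[ 0.65524702 -0.71810466  0.17278306] [-3.14142685e+00 -1.04064262e-03 -1.53064349e-01]
```

Emit:
jog_arm([
  [0,0,5,0,0,0,20],
  [0,0,5,0,0,0,20],
])

```text
t: 21.98
eef_pos: [576.4, -20.8, 147.2]
tcp_rot: [-3.141, -0.001, -0.327]
ft_force: [-1.3, 5.0, 2.7]
opening: 0.452
grip_force: 30.0
```

```bash
python3 -c "
from h import *
s=env.state();print(s['moment'],s['tcp_rot'],s['joints'])"
```

```text
[0.95067278 0.22691992 0.9584283 ] [-3.14145518e+00 -5.94811014e-04 -3.27165875e-01] [-1.50584453e-01  6.06170501e-01  1.81566664e+00  4.68334251e-05
  7.19145806e-01  1.74734248e+00]
```

The moment jumped from 0.17 to 0.96 N m, which is the hard stop. One more small nudge, then release and look.

Emit:
jog_arm([
  [0,0,4,0,0,0,20],
  [0,0,0,0,0,0,20],
  [0,0,0,0,0,0,95],
  [0,0,0,0,0,0,95],
  [0,0,0,0,0,0,95],
  [0,0,0,0,0,0,95],
  [0,0,0,0,0,0,95],
])

```text
t: 22.85
eef_pos: [576.1, -21.0, 147.2]
tcp_rot: [3.141, -0.0, -0.395]
ft_force: [0.4, 0.5, -0.3]
opening: 0.92
grip_force: 0.0
```

Emit:
jog_arm([
  [0,0,0,0,0,0,95],
  [0,0,0,0,0,0,95],
  [0,0,0,0,0,-40,95],
  [0,0,0,0,0,-50,95],
  [0,0,0,0,0,-60,95],
  [0,0,-10,0,-50,0,95],
  [0,0,-10,0,-20,0,95],
  [0,0,0,0,0,0,95],
  [0,0,0,0,0,0,95],
])

```text
t: 23.98
eef_pos: [599.5, 44.3, 297.0]
tcp_rot: [3.141, 0.0, -0.049]
ft_force: [0.9, -0.2, -1.0]
opening: 0.999
grip_force: 0.0
```

```bash
python3 ang.py
python3 - <<'E'
from h import *
c=env.read_camera("wrist")
cv2.imwrite("pics/w9.png",c["color"][:,:,::-1])
E
```

```text
23.975 [599.48601726  44.25355241 297.00137751] [ 3.14133553e+00  4.96029380e-04 -4.88110741e-02] [-3.60829551e-02  4.52290042e-01  1.61369523e+00 -2.84948967e-04
  1.07610666e+00  1.58365973e+00]
42 80 140.0 169.5 46 144
42 82 140.0 169.25 53 130
42 84 140.0 169.0 51 114
42 86 152.75000000000003 166.75 31 113
42 88 152.75000000000003 166.5 31 112
42 90 153.25 166.5 32 111
54 34 140.0 169.75 41 55
54 45 140.0 169.75 51 55
54 55 140.0 169.75 45 93
54 65 140.0 156.75 46 143
54 70 152.75000000000003 156.5 47 145
ball px [359.75970675 228.10423303]
```

View pics/w9.png

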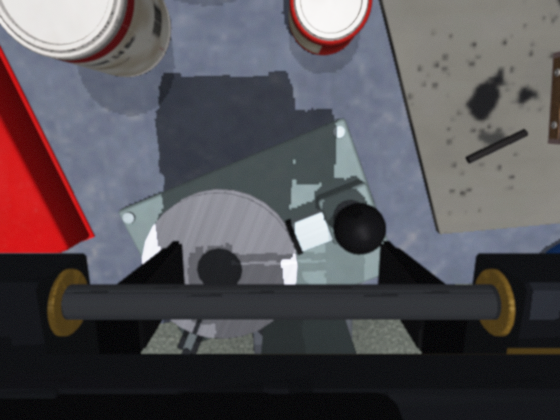

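The last view shows the gripper clear of the ball at (360,228), with the tins in place. The line at r=70 is still at 154.6°, against 154.1° for the pointer. I'll hand it in.

```bash
python3 -c "
from cell import env
print(env.job_done())"
```

```text
the job is handed in; nothing more can be done
None
```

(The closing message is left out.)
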